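# Fit the missing snap ring on a pump roller axle

### The job

Of the two white rollers on the opened pump head one is already secured by a black snap ring; the other still lacks its ring. Take the snap-ring pliers from their stand by squeezing the blue handles fully, which spreads the black ring they carry, slide the spread ring down over the axle of the unsecured roller until it lies in the groove just above the roller, and finish there still holding the pliers upright and fully squeezed, so the ring stays spread in the groove without leaning on the roller. Leave the secured roller and the two bottles alone.

Things in the scene. Friction and masses are not known exactly. Their poses are not given: they have to be found in the camera images.
- pump_head: Opened pump head, fixed: grey block 135 x 150 x 30 mm with a steel disc (radius 62 mm, top at 34 mm); origin under its centre on the worktop, z up. Two upright steel axles (20 mm diameter, tops bevelled, 83 mm above the worktop) stand at y = +35 mm (a) and y = -35 mm (b) of its frame. White hose ports stick out 22 mm toward -x.
- groove_a (a point): Middle of the ring groove of axle a, on the axle's axis, 66 mm above the worktop. The groove is 15 mm in diameter and 8 mm high (62 to 70 mm above the worktop); above it the 20 mm head goes up to 83 mm, below it is the roller's top face at 62 mm.
- groove_b (a point): The same for axle b.
- roller_open: White roller, 40 mm diameter, 26 mm high, 23 mm bore, loose on one of the two axles (a or b, it varies), with no snap ring above it; origin at the centre of its underside, 36 mm above the worktop.
- roller_done: The same white roller on the other axle, with a black snap ring (29 mm over its outside) already lying in the groove above it; origin at the centre of its underside.
- stand: Grey stand of the pliers, fixed, 100 x 70 mm, 83 mm high, origin under its centre; two walls at its -x and +x ends (inner faces 46 mm apart) carry the ends of the pliers' cross bar in open-topped notches, so the pliers lift straight up. It stays clear of the handles.
- pliers: Snap-ring pliers, 0.18 kg, 136 mm tall, standing upright in the stand, ring down, handles up; may differ a few mm from the stand's centre. Origin at the centre of the carried ring, z up along the pliers; the two jaws and handles lie on the -y and +y sides; a dark cross bar 62 x 14 x 12 mm along x holds the pivot 62 mm above the origin.
- ring_centre (a point): Centre of the carried black ring (3 mm thick: its underside lies 1.5 mm below when spread; two half rings, 27 mm over the outside closed). Closed, its bore is 17 mm and it catches on the 20 mm axle head; fully spread the halves stand 5.5 mm farther out along y each and leave about 2.5 mm all round the head.
- grip (a point): Point midway between the blue handles at the height to squeeze them, 110 mm above the ring centre. Each handle is 14 mm wide (x), 50 mm tall (84 to 134 mm above the ring centre). Over the outside along y the pair measures about 49 mm here at rest and 40 mm fully squeezed, when the outer faces are upright and parallel. Squeeze along the pliers' y axis.
- jaw_l (a joint): Squeeze of the pliers: 0 at rest (ring closed), 0.089 rad at the stop (ring fully spread, handles parallel); both jaws move alike. A spring closes them: about 8 N on each handle at the grip point holds them at the stop; more force does no harm (a strong grip strains the stop to about 0.10 rad).
- amber_loose: Amber bottle with a tan cap, loose, 33 x 34 x 68 mm, origin at the centre of its underside; a bystander at the left of the pump head.
- white_loose: White bottle, loose, 35 x 36 x 62 mm, origin at the centre of its underside; a bystander behind the stand.
Mind the look-alikes: they are no part of the job. Leave any yellow look-alike of the pliers alone.

How it is judged:
By the outcome, as a careful person would: the job done as asked, in the order asked, and still so for the second after the job is handed in, while the arm keeps its last pose, push and grip.
It also fails if it takes over 51 s, if anything falls off the work surface, if the arm or the gripper's body presses on something with over 40 N, if the wrist force passes 120 N, or if a joint passes its speed limit or range.

### The arm

A 6-joint arm with a two-finger parallel gripper is mounted at the origin on a cart in front of the work surface, level with it; the furniture and walls round the work are solid. World frame = base frame: x ahead of the robot, y to its left, z up, the work surface at z = 0. Lengths are in m, angles in rad, forces in N, time in s.
With the tool pointing down it reaches from about 0.375 to 0.925 m from the base axis. Payload 5.7 kg.
Tool frame: the origin (TCP) lies between the finger pads; the fingertips stand robot.finger_overhang ahead of it and the grasp point (between the pads) lies 11 mm behind it (robot.finger_overhang is the distance from the TCP to the fingertips, in m); z points along the fingers, y is the line along which they close (so a half turn about z gives the same grasp; the last joint's range is limited). The gripper opens to 88 mm and grips with 3 to 60 N. Pads are 20 mm wide; open, the fingers measure 115 mm over their backs; the gripper's body (75 mm by 178 mm) begins 61 mm behind the grasp point.
Start: joints at [-1.266, 0.359, 1.51, -0, 1.272, -0.115], TCP at [0.245, -0.548, 0.231] pointing down, gripper open.
Joint ranges: [-2.97, 2.97], [-1.01, 2.36], [0.21, 2.38], [-0.96, 4.11], [0.2, 2.71], [-2.98, 2.98]. Speed limits (rad/s): [2.39, 2.39, 3.14, 3.14, 3.14, 3.14].

### API

Orientations are given as a rotation vector (axis times angle).
In Python, from workcell import status, grab_frame, get_calibration, order, nets, robot gives the robot as it stands.
- The arm moves only by the tool step_arm, never from a script. Its argument "series" is a list of rows, each an object with "linear": the shift along the tool's x, y, z normalised to -1 to 1, where 1 is 1 m, a list of three; "twist": the turn about the tool's z normalised to -1 to 1, where 1 is 90 degrees. A call has 1 to 20 rows; each row is the pose to reach, as a shift and turn from the pose commanded when the call began, along the tool's axes at that moment; what a row does not reach only later rows make up. A row lasts 1/12 s, in which the tool goes at most 41.7 mm and 7.16 degrees, less where a joint would pass 70% of its speed; a pose out of reach is approached as far as the arm can. A call with a number of a shift or a turn outside -1 to 1 is refused whole. A call with a gripper value outside its range is refused whole. "gripper" is the gripper command: -1 is shut, 1 is fully open, values between are in proportion, set as the call begins (left out, the last holds). The fingers move at their own pace and stop on an object; "newtons" is the grip in N (left out, the last holds). Time passes only in rows, so rows that repeat a pose let the fingers close. It gives the time, the measured TCP pose, the force, the opening and the grip force at its end, in the units of the state.
- status.state(): the state, without advancing time (a new reading comes with each control period).
- grab_frame(name): name is "scene" or "side" or "wrist"; returns the picture (420x560x3 uint8, red, green, blue); there is no depth.
- get_calibration(name): a dict with "intrinsics" (3x3 intrinsics, pixels), "k1" (the pictures are not rectified: a ray, as slopes to the right and down, at radius r is drawn at 1 + k1 r^2 times it, then the intrinsics apply), "world_from_camera" (4x4, takes a point from camera to world coordinates); the wrist camera has in their place "mount" (4x4, takes a point from camera to tool coordinates, whose origin is the TCP and whose axes are the flange's). Camera axes: x right, y down, z forward; pixel columns grow to the right and rows downward; lengths in m; the calibration is good to about 2 mm. A picture is of the moment at which its call begins: read the wrist's pose just before it. get_calibration takes no time and is no camera call.
- order.finish_job(): hands the job in; it is judged then, once.
Trained networks look in the newest picture that a camera, given by its name, has taken for a name from the list of things; names that differ only in an ending like _2 or _b are one class to them, and where a whole thing is asked for, a point or a joint stands for the part that bears it (a point fixed in the world has none). Each returns a list of dicts, best first, with "score" (0 to 1); they miss things now and then, are a little off and sometimes report something else, mostly with a low value. They report only what shows in the picture. A call takes as long as a camera call. They do not tell look-alikes from the thing itself.
- nets.silhouettes(camera, thing): "pixels" (420x560 bool, what is visible of it) and "point" ([column, row] in pixels, amid what is visible of it).
- nets.spot_point(camera, thing): "point" ([column, row] in pixels: a listed point, or the origin of a listed thing).
The state is a dict: "clock": time; "joints": joint angles; "dq": joint speeds; "joint_efforts": joint torques, N m; "tool_pos": TCP position; "tcp_rot": TCP orientation; "wrist_force": force on the tool from outside, world axes, zero at the start; "torque": the same for the moment, N m; "opening": finger opening in m; "finger_force": force on a finger pad.
Only numpy, scipy, OpenCV 4.12 (cv2) and the standard library are available. Lean on these libraries where they do the work, as an engineer would, in place of code of your own. Each camera call takes 0.05 s, during which the arm holds its last target. There are 200 camera calls.

## Working session

There is one attempt and no reset: what is moved stays moved. The work goes in short steps, Python scripts to look and compute and a tool call to move; the robot and the scene stay as the last step left them, time stands still between calls to the robot, and variables do not carry over. Pictures are saved under pics/ and viewed, at most 10 in all, crops included, and the job is handed in when it is done.

Besides the shell and the picture viewer there is one more tool, called after ">>>" in YAML: its name, and indented under it one key for each argument. step_arm: Moves the arm, as the interface text tells. Scaled input: -1 to 1 covers 1 m each way for a shift and 90 degrees each way for a turn. Its arguments: {"type":"object","properties":{"series":{"type":"array","items":{"type":"object","properties":{"linear":{"type":"array","items":{"type":"number"}},"twist":{"type":"number"}}}},"gripper":{"type":"number"},"newtons":{"type":"number"}},"required":["series"]}

```bash
mkdir -p pics
cat > h.py <<'E'
import numpy as np, cv2
from scipy.spatial.transform import Rotation as R
from workcell import status, grab_frame, get_calibration, order, nets, robot
def ray(cam,px,st=None):
    c=get_calibration(cam);K=np.array(c["intrinsics"]);k1=c["k1"]
    d=np.linalg.solve(K,[px[0],px[1],1])[:2];u=d.copy()
    for _ in range(20): u=d/(1+k1*(u@u))
    if cam=="wrist":
        st=st or status.state();T=np.eye(4);T[:3,:3]=R.from_rotvec(st["tcp_rot"]).as_matrix();T[:3,3]=st["tool_pos"];T=T@np.array(c["mount"])
    else: T=np.array(c["world_from_camera"])
    return T[:3,3],T[:3,:3]@np.array([u[0],u[1],1])
def at_z(cam,px,z,st=None):
    o,d=ray(cam,px,st);return o+d*(z-o[2])/d[2]
def tri(rays):
    A=np.zeros((3,3));b=np.zeros(3)
    for o,d in rays:
        d=d/np.linalg.norm(d);P=np.eye(3)-np.outer(d,d);A+=P;b+=P@o
    p=np.linalg.solve(A,b)
    return p,[np.linalg.norm(np.cross(p-o,d/np.linalg.norm(d))) for o,d in rays]
def proj(cam,p,st=None):
    c=get_calibration(cam);K=np.array(c["intrinsics"])
    if cam=="wrist":
        st=st or status.state();T=np.eye(4);T[:3,:3]=R.from_rotvec(st["tcp_rot"]).as_matrix();T[:3,3]=st["tool_pos"];T=T@np.array(c["mount"])
    else: T=np.array(c["world_from_camera"])
    q=np.linalg.inv(T)@np.append(p,1);u=q[:2]/q[2];u=u*(1+c["k1"]*(u@u));return (K@np.append(u,1))[:2]
def save(n,im): cv2.imwrite("pics/"+n,im[:,:,::-1])
E
python3 - <<'E'
from h import *
np.set_printoptions(precision=4,suppress=True)
ims=[]
for c in ["scene","side"]:
    im=grab_frame(c);save(c+"0.png",im)
    for t in ["pump_head","groove_a","groove_b","roller_open","roller_done","stand","pliers","ring_centre","grip"]:
        print(c,t,[(np.round(r["point"],1).tolist(),round(r["score"],2)) for r in nets.spot_point(c,t)])
s=status.state();print(s, robot.finger_overhang)
print(get_calibration("wrist"))
for c in["scene","side"]:print(np.array(get_calibration(c)["world_from_camera"]))
E
```

```text
scene pump_head [([262.0, 271.6], 0.57)]
scene groove_a [([272.4, 245.1], 0.72)]
scene groove_b [([272.4, 245.1], 0.72)]
scene roller_open [([268.5, 254.9], 0.68)]
scene roller_done [([253.1, 269.2], 0.75), ([270.8, 255.2], 0.19)]
scene stand [([344.8, 232.4], 0.91)]
scene pliers [([335.3, 256.8], 0.86), ([305.3, 211.3], 0.85), ([341.6, 223.7], 0.79), ([364.5, 213.3], 0.61), ([235.5, 332.3], 0.17)]
scene ring_centre [([335.4, 260.1], 0.77), ([344.8, 224.7], 0.75), ([305.8, 216.3], 0.73), ([359.4, 209.8], 0.67)]
scene grip [([307.0, 183.6], 0.77), ([338.6, 225.9], 0.73), ([372.0, 183.2], 0.7), ([349.2, 195.0], 0.67)]
side pump_head [([251.6, 239.0], 0.66)]
side groove_a [([258.5, 220.5], 0.64), ([244.2, 202.5], 0.57)]
side groove_b [([258.5, 220.5], 0.64), ([244.2, 202.5], 0.57)]
side roller_open [([257.7, 229.4], 0.72), ([251.5, 235.9], 0.6)]
side roller_done [([243.8, 215.7], 0.57), ([257.6, 228.9], 0.26)]
side stand [([207.2, 211.9], 0.37)]
side pliers [([267.0, 336.3], 0.86), ([307.9, 288.9], 0.73), ([221.3, 276.3], 0.69), ([249.8, 293.7], 0.63)]
side ring_centre [([308.1, 286.3],
[... 615 characters left out ...]
78]), 'finger_force': 0.0, 'opening': 0.08793018939124805} 0.008
{'intrinsics': array([[342.7598,   0.    , 275.7751],
       [  0.    , 342.7598, 207.6619],
       [  0.    ,   0.    ,   1.    ]]), 'k1': -0.043199766639767774, 'mount': array([[ 0.0008, -0.9616, -0.2743,  0.0749],
       [ 1.    ,  0.0006,  0.0007,  0.0004],
       [-0.0005, -0.2743,  0.9616, -0.1555],
       [ 0.    ,  0.    ,  0.    ,  1.    ]])}
[[-0.773  -0.413   0.4815  0.0597]
 [-0.6341  0.4782 -0.6077  0.5616]
 [ 0.0207 -0.7751 -0.6315  0.796 ]
 [ 0.      0.      0.      1.    ]]
[[ 0.9562 -0.1345  0.2601  0.2577]
 [-0.2926 -0.4069  0.8653 -1.1188]
 [-0.0105 -0.9035 -0.4284  0.6296]
 [ 0.      0.      0.      1.    ]]
```

View pics/scene0.png

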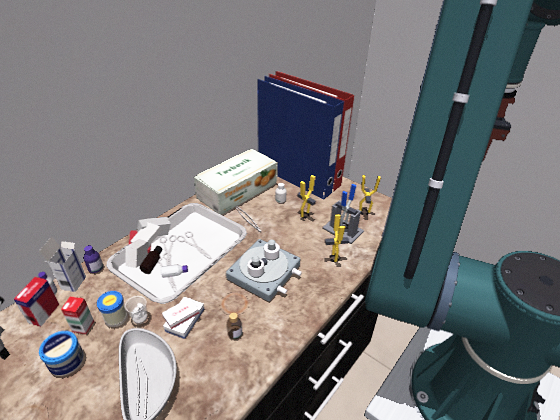

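View pics/side0.png

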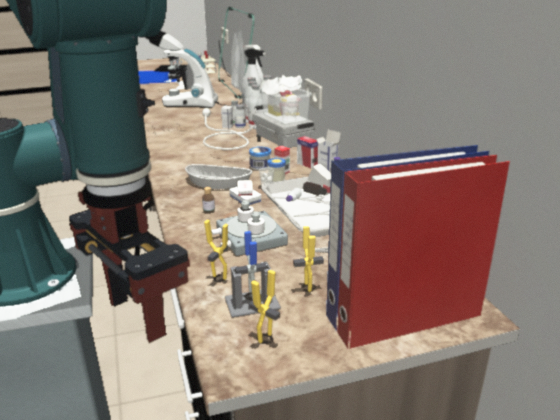

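The scene picture shows the blue-handled pliers at about (348,200) in the stand, three yellow look-alikes round it at (307,197), (370,195) and (337,240), and the pump head at (262,265). In the side picture the blue handles are at (250,245).

Run:
```python
from h import *
np.set_printoptions(precision=4,suppress=True)
P=lambda a,b:tri([ray("scene",a),ray("side",b)])
print("grip",P((349.2,195),(248.2,243.6)),"ring",P((344.8,224.7),(253.4,296.3)))
for n,a,b in [("yA",(307,183.6),(306.8,242.5)),("yB",(372,183.2),(263.8,290.2)),("yC",(338.6,225.9),(213.6,231.2)),("yAr",(305.8,216.3),(308.1,286.3)),("yBr",(359.4,209.8),(265.4,336)),("yCr",(335.4,260.1),(217.4,276.5))]: print(n,P(a,b))
print("stand",at_z("scene",(344.8,232.4),0))
for p in [(272.4,245.1)]: print(at_z("scene",p,.066))
for p in [(258.5,220.5),(244.2,202.5)]: print(at_z("side",p,.066))
print("head",at_z("scene",(262,271.6),0),at_z("side",(251.6,239),0))
a=cv2.imread("pics/scene0.png")[205:305,215:405];b=cv2.imread("pics/side0.png")[185:325,180:340]
cv2.imwrite("pics/c.png",np.vstack([cv2.resize(a,(570,300),interpolation=2)]))
s=np.hstack([cv2.resize(a,(456,240),interpolation=2),cv2.resize(b,(274,240),interpolation=2)]);cv2.imwrite("pics/c.png",s)
```

```text
grip (array([ 0.4614, -0.2511,  0.1335]), [np.float64(0.002523404077750624), np.float64(0.0025234040777506414)]) ring (array([ 0.4651, -0.2605,  0.0187]), [np.float64(0.0030644632147209185), np.float64(0.0030644632147207103)])
yA (array([ 0.5883, -0.2403,  0.1124]), [np.float64(0.003277729560320838), np.float64(0.0032777295603207994)])
yB (array([ 0.4562, -0.3747,  0.1086]), [np.float64(0.0026662842157155445), np.float64(0.0026662842157155874)])
yC (array([ 0.419 , -0.1425,  0.1153]), [np.float64(0.0019737700625183964), np.float64(0.001973770062518302)])
yAr (array([ 0.5876, -0.2365,  0.0005]), [np.float64(0.004849351751288506), np.float64(0.0048493517512884065)])
yBr (array([ 0.4671, -0.3629,  0.0034]), [np.float64(0.004953636382430758), np.float64(0.004953636382430734)])
yCr (array([ 0.4163, -0.1393,  0.0008]), [np.float64(0.003139333967805387), np.float64(0.0031393339678054155)])
stand [ 0.4532 -0.2502  0.    ]
[ 0.5358 -0.0207  0.066 ]
[ 0.5428 -0.0304  0.066 ]
[0.5354 0.0779 0.066 ]
head [0.5362 0.0196 0.    ] [0.5334 0.005  0.    ]
```

View pics/c.png

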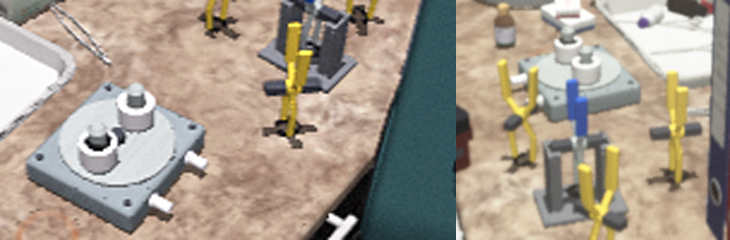

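>>> step_arm:
  series:
    - {"linear": [0,0,-0.04],"twist": 0.1}
    - {"linear": [0.316,-0.18,-0.04],"twist": 0.267}
    - {"linear": [0.316,-0.18,-0.04],"twist": 0.267}
    - {"linear": [0.316,-0.18,-0.04],"twist": 0.267}
    - {"linear": [0.316,-0.18,-0.04],"twist": 0.267}
    - {"linear": [0.316,-0.18,-0.04],"twist": 0.267}
    - {"linear": [0.316,-0.18,-0.04],"twist": 0.267}
    - {"linear": [0.316,-0.18,-0.04],"twist": 0.267}
    - {"linear": [0.316,-0.18,-0.04],"twist": 0.267}
    - {"linear": [0.316,-0.18,-0.04],"twist": 0.267}
    - {"linear": [0.316,-0.18,-0.04],"twist": 0.267}
    - {"linear": [0.316,-0.18,-0.04],"twist": 0.267}
    - {"linear": [0.316,-0.18,-0.04],"twist": 0.267}
    - {"linear": [0.316,-0.18,-0.04],"twist": 0.267}

```text
clock: 2.17
tool_pos: [0.4592, -0.2557, 0.2706]
tcp_rot: [3.141, -0.001, -0.001]
wrist_force: [-0.5, -0.6, 0.2]
opening: 0.0879
finger_force: 0.0
```

Run:
```python
from h import *
np.set_printoptions(precision=4,suppress=True)
s=status.state();im=grab_frame("wrist");save("w1.png",im);print(s["tool_pos"],s["tcp_rot"],s["joints"])
for t,z in [("grip",.134),("ring_centre",.02),("stand",0),("groove_b",.066)]:
  for r in nets.spot_point("wrist",t): print(t,r["point"],round(r["score"],2),at_z("wrist",r["point"],z,s))
```

```text
[ 0.4592 -0.2557  0.2706] [ 3.1412 -0.001  -0.0005] [-0.6393  0.2155  1.6143 -0.0005  1.3119  0.9323]
grip [159.5, 233.5] 0.92 [ 0.4265 -0.1505  0.134 ]
grip [274.8, 191.7] 0.83 [ 0.4654 -0.2555  0.134 ]
grip [250.8, 46.8] 0.55 [ 0.5828 -0.2367  0.134 ]
ring_centre [363.7, 174.5] 0.92 [ 0.4599 -0.3623  0.02  ]
ring_centre [274.6, 172.3] 0.91 [ 0.4624 -0.2551  0.02  ]
ring_centre [186.2, 201.8] 0.64 [ 0.4259 -0.1463  0.02  ]
stand [272.4, 167.5] 0.78 [ 0.465  -0.2523  0.    ]
groove_b [41.3, 108.8] 0.6 [ 0.5377 -0.0143  0.066 ]
```

View pics/w1.png

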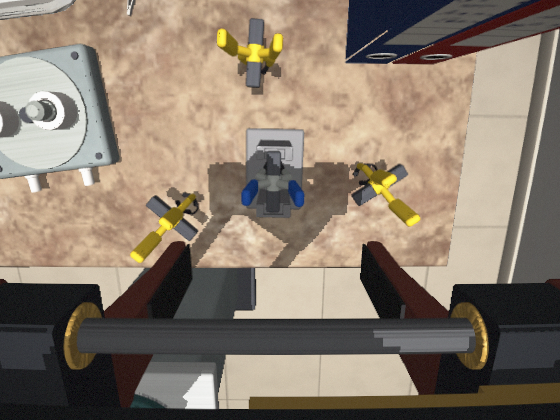

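The wrist picture shows the blue handles at (249,193) and (296,193), upright bar along the image column direction (world x), and the near axle b at (37,110) without a black ring.

```bash
cat >> h.py <<'E'
def blue(cam,im,lo=(100,120,50),box=None):
    hsv=cv2.cvtColor(im,cv2.COLOR_RGB2HSV);m=cv2.inRange(hsv,lo,(130,255,255))
    if box: b=np.zeros_like(m);b[box[1]:box[3],box[0]:box[2]]=255;m&=b
    n,l,st,c=cv2.connectedComponentsWithStats(m)
    return [(c[i],st[i].tolist()) for i in range(1,n) if st[i][4]>25]
E
python3 - <<'E'
from h import *
np.set_printoptions(precision=4,suppress=True)
s=status.state();im=cv2.imread("pics/w1.png")[:,:,::-1].copy()
for c,st in blue("wrist",im,box=(225,150,325,240)): print(c,st,at_z("wrist",c,.145,s))
im=cv2.imread("pics/side0.png")[:,:,::-1].copy()
for c,st in blue("side",im,box=(230,215,275,280)): print("side",c,st)
im=cv2.imread("pics/scene0.png")[:,:,::-1].copy()
for c,st in blue("scene",im,box=(330,175,360,225)): print("scene",c,st)
for zr in (.015,.021,.027): # handle tops z
  for y in (-.235,-.277): print(zr,y,proj("side",[.464,y,zr+.134]),proj("scene",[.464,y,zr+.134]),proj("wrist",[.464,y,zr+.134],s))
E
```

```text
[249.3608 192.1821] [242, 179, 16, 27, 291] [ 0.4678 -0.2339  0.145 ]
[295.814 193.2  ] [288, 180, 16, 27, 285] [ 0.4669 -0.2731  0.145 ]
side [250.2543 247.0733] [245, 231, 11, 33, 232]
scene [351.9848 191.5606] [349, 184, 7, 16, 66]
scene [343.7619 198.4762] [341, 191, 6, 16, 63]
0.015 -0.235 [246.0311 233.1124] [345.2484 192.0862] [250.3803 197.6925]
0.015 -0.277 [251.637  243.3169] [353.4808 185.1084] [300.7421 197.6641]
0.021 -0.235 [245.9224 230.3215] [345.5304 190.2701] [249.8605 199.5001]
0.021 -0.277 [251.5387 240.451 ] [353.7841 183.3105] [301.2602 199.4711]
0.027 -0.235 [245.8133 227.5162] [345.8144 188.4412] [249.3188 201.3838]
0.027 -0.277 [251.44   237.5696] [354.0896 181.5003] [301.8    201.3542]
```

>>> step_arm:
  series:
    - {"linear": [0.006,-0.001,0.03]}
    - {"linear": [0.006,-0.001,0.06]}
    - {"linear": [0.006,-0.001,0.09]}
    - {"linear": [0.006,-0.001,0.115]}
    - {"linear": [0.006,-0.001,0.14]}
    - {"linear": [0.006,-0.001,0.152]}
    - {"linear": [0.006,-0.001,0.152]}
    - {"linear": [0.006,-0.001,0.152]}

```text
$.series[0]: bad value
```

>>> step_arm:
  series:
    - {"linear": [0,0,0]}
    - {"linear": [0,0,0]}
    - {"linear": [0,0,0]}
    - {"linear": [0,0,0]}
    - {"linear": [0,0,0]}
    - {"linear": [0,0,0]}
    - {"linear": [0,0,0]}
    - {"linear": [0,0,0]}
    - {"linear": [0,0,0]}
    - {"linear": [0,0,0]}
  gripper: -1
  newtons: 30

```text
$.series[0]: bad value
```

>>> step_arm:
  series:
    - {"linear": [0.006,-0.001,0.03],"twist": 0}
    - {"linear": [0.006,-0.001,0.06],"twist": 0}
    - {"linear": [0.006,-0.001,0.09],"twist": 0}
    - {"linear": [0.006,-0.001,0.115],"twist": 0}
    - {"linear": [0.006,-0.001,0.14],"twist": 0}
    - {"linear": [0.006,-0.001,0.152],"twist": 0}
    - {"linear": [0.006,-0.001,0.152],"twist": 0}
    - {"linear": [0.006,-0.001,0.152],"twist": 0}

```text
clock: 3.08
tool_pos: [0.4652, -0.2538, 0.1183]
tcp_rot: [-3.141, 0.0, 0.002]
wrist_force: [-0.3, 0.8, 0.5]
opening: 0.0876
finger_force: 0.0
```

Run:
```python
from h import *
im=grab_frame("wrist");sd=grab_frame("side")
b=cv2.resize(sd[185:325,180:340],(480,420),interpolation=2)
save("w2.png",cv2.resize(np.hstack([im[:,100:460],b])[:,:,:],(800,400)))
```

```text
(no output)
```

View pics/w2.png

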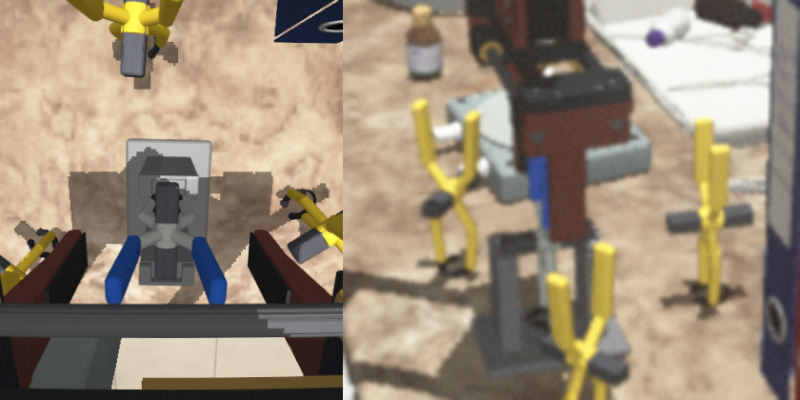

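Run:
```python
from h import *
np.set_printoptions(precision=4,suppress=True)
s=status.state();print(s["tool_pos"])
for p in [(275,191),(275,299)]: print("bar",at_z("wrist",p,.087,s))
for p in [(234,248),(315,248),(228,318),(322,318)]: print("handle",at_z("wrist",p,.105,s),at_z("wrist",p,.153,s))
for t,z in [("grip",.129),("ring_centre",.019),("stand",0)]:
  for r in nets.spot_point("wrist",t)[:3]: print(t,r["point"],round(r["score"],2),at_z("wrist",r["point"],z,s))
for p in [(.465,-.2545,.082),(.434,-.2545,.082),(.496,-.2545,.082)]: print(proj("wrist",p,s))
```

```text
[ 0.4664 -0.2545  0.1197]
bar [ 0.4976 -0.2546  0.087 ]
bar [ 0.4291 -0.2546  0.087 ]
handle [ 0.4706 -0.2327  0.105 ] [ 0.4905 -0.2389  0.153 ]
handle [ 0.4706 -0.276   0.105 ] [ 0.4905 -0.27    0.153 ]
handle [ 0.4274 -0.2278  0.105 ] [ 0.4595 -0.2354  0.153 ]
handle [ 0.4274 -0.2815  0.105 ] [ 0.4595 -0.274   0.153 ]
grip [273.9, 282.7] 0.65 [ 0.4628 -0.2541  0.129 ]
grip [490.0, 275.1] 0.64 [ 0.4662 -0.3578  0.129 ]
ring_centre [144.1, 256.8] 0.95 [ 0.4269 -0.1478  0.019 ]
ring_centre [276.2, 211.8] 0.88 [ 0.4653 -0.2555  0.019 ]
ring_centre [413.9, 212.7] 0.84 [ 0.4645 -0.3638  0.019 ]
stand [276.0, 208.5] 0.76 [ 0.4625 -0.2554  0.    ]
[274.814  241.8911]
[274.8137 287.8775]
[274.816  191.8081]
```

Both handles lie midway between the open fingers; the side view shows the near finger against the pair. Closing.

>>> step_arm:
  series:
    - {"linear": [-0.001,0,0],"twist": 0}
    - {"linear": [-0.001,0,0],"twist": 0}
    - {"linear": [-0.001,0,0],"twist": 0}
    - {"linear": [-0.001,0,0],"twist": 0}
    - {"linear": [-0.001,0,0],"twist": 0}
    - {"linear": [-0.001,0,0],"twist": 0}
    - {"linear": [-0.001,0,0],"twist": 0}
    - {"linear": [-0.001,0,0],"twist": 0}
    - {"linear": [-0.001,0,0],"twist": 0}
    - {"linear": [-0.001,0,0],"twist": 0}
    - {"linear": [-0.001,0,0],"twist": 0}
    - {"linear": [-0.001,0,0],"twist": 0}
  gripper: -1
  newtons: 30

```text
clock: 4.33
tool_pos: [0.465, -0.2533, 0.1196]
tcp_rot: [-3.141, 0.0, -0.001]
wrist_force: [-2.1, 2.8, 10.6]
opening: 0.0388
finger_force: 30.0
```

>>> step_arm:
  series:
    - {"linear": [0,0,-0.005],"twist": 0}
    - {"linear": [0,0,-0.01],"twist": 0}
    - {"linear": [0,0,-0.02],"twist": 0}
    - {"linear": [0,0,-0.03],"twist": 0}
    - {"linear": [0,0,-0.045],"twist": 0}
    - {"linear": [0,0,-0.06],"twist": 0}
    - {"linear": [0,0,-0.075],"twist": 0}
    - {"linear": [0,0,-0.09],"twist": 0}
    - {"linear": [0,0,-0.105],"twist": 0}
    - {"linear": [0,0,-0.115],"twist": 0}
    - {"linear": [0,0,-0.12],"twist": 0}
    - {"linear": [0.01,-0.025,-0.12],"twist": 0}
    - {"linear": [0.02,-0.05,-0.12],"twist": 0}
    - {"linear": [0.03,-0.075,-0.12],"twist": 0}
    - {"linear": [0.04,-0.1,-0.12],"twist": 0}
    - {"linear": [0.045,-0.12,-0.12],"twist": 0}
    - {"linear": [0.045,-0.13,-0.12],"twist": 0}
    - {"linear": [0.045,-0.13,-0.12],"twist": 0}
    - {"linear": [0.045,-0.13,-0.12],"twist": 0}

```text
clock: 5.92
tool_pos: [0.5092, -0.1238, 0.2385]
tcp_rot: [3.141, 0.003, -0.001]
wrist_force: [-0.8, -0.3, -1.9]
opening: 0.039
finger_force: 30.0
```

Run:
```python
from h import *
np.set_printoptions(precision=4,suppress=True)
s=status.state();im=grab_frame("wrist");grab_frame("side");sc=grab_frame("scene");save("w3r.png",im);save("sc3.png",sc);print(s["tool_pos"],s["tcp_rot"],s["wrist_force"])
for c in ("wrist","scene","side"):
 for t,z in [("groove_a",.066),("roller_open",.036),("roller_done",.036),("pump_head",0),("ring_centre",.14)]:
  for r in nets.spot_point(c,t)[:3]: print(c,t,np.round(r["point"],1),round(r["score"],2),at_z(c,r["point"],z,s))
b=cv2.resize(sc[205:305,215:355],(588,420),interpolation=2)
save("w3.png",cv2.resize(np.hstack([im[:,:420],b]),(800,333)))
```

```text
[ 0.5092 -0.1238  0.2385] [ 3.1412  0.0026 -0.0013] [-0.7657 -0.2941 -1.903 ]
wrist groove_a [164.3 157.9] 0.93 [ 0.5401 -0.0174  0.066 ]
wrist groove_a [ 94.6 170.1] 0.58 [0.5284 0.0524 0.066 ]
wrist roller_open [174.3 154.5] 0.58 [ 0.5396 -0.0185  0.036 ]
wrist roller_done [112.7 165.9] 0.62 [0.5277 0.0483 0.036 ]
wrist roller_done [ 94.  171.3] 0.47 [0.522  0.0694 0.036 ]
wrist pump_head [154.3 155.4] 0.91 [0.5341 0.0154 0.    ]
wrist ring_centre [290.5 247.6] 0.93 [ 0.4787 -0.1363  0.14  ]
wrist ring_centre [475.8 220.7] 0.81 [ 0.5014 -0.2828  0.14  ]
wrist ring_centre [275.5 213.6] 0.66 [ 0.507  -0.1243  0.14  ]
scene groove_a [270.5 248. ] 0.68 [ 0.5327 -0.0095  0.066 ]
scene groove_a [255.7 263.2] 0.66 [0.5262 0.054  0.066 ]
scene roller_open [270.9 254.5] 0.43 [ 0.5359 -0.0154  0.036 ]
scene roller_done [251.2 271. ] 0.68 [0.5363 0.06   0.036 ]
scene pump_head [262.5 271. ] 0.7 [ 0.5365  0.0172 -0.    ]
scene ring_centre [337.3 258.3] 0.88 [ 0.3509 -0.0234  0.14  ]
scene ring_centre [364.8 208.6] 0.61 [ 0.3935 -0.2185  0.14  ]
scene ring_centre [306.7 208.1] 0.56 [ 0.5078 -0.1224  0.14  ]
side groove_a [246.  207.2] 0.9 [0.5329 0.0496 0.066 ]
side groove_a [255.8 220.4] 0.86 [ 0.5369 -0.028   0.066 ]
side groove_a [253.6 163.3] 0.42 [0.6296 0.3406 0.066 ]
side roller_open [256.2 228.1] 0.65 [ 0.542  -0.0099  0.036 ]
side roller_done [244.3 217.7] 0.69 [0.5285 0.0536 0.036 ]
side ring_centre [218.1 276.4] 0.94 [ 0.3849 -0.3547  0.14  ]
side ring_centre [254.3 210.8] 0.89 [ 0.509  -0.1266  0.14  ]
side ring_centre [263.7 337.5] 0.88 [ 0.4142 -0.5323  0.14  ]
```

View pics/w3.png

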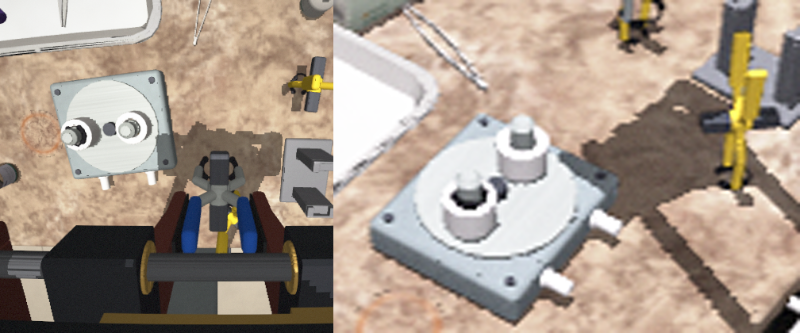

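The picture shows the black ring on the left axle (a, at (75,133)), none on the right one (b, at (128,128)); so b is the target. The pliers hang free with the jaws spread.

>>> step_arm:
  series:
    - {"linear": [0.016,-0.025,0.01],"twist": 0}
    - {"linear": [0.031,-0.05,0.02],"twist": 0}
    - {"linear": [0.031,-0.054,0.035],"twist": 0}
    - {"linear": [0.031,-0.054,0.035],"twist": 0}
    - {"linear": [0.031,-0.054,0.035],"twist": 0}
    - {"linear": [0.031,-0.054,0.035],"twist": 0}

```text
clock: 7.32
tool_pos: [0.5406, -0.0702, 0.2041]
tcp_rot: [3.141, 0.001, -0.0]
wrist_force: [0.7, -0.2, -1.8]
opening: 0.0392
finger_force: 30.0
```

Run:
```python
from h import *
np.set_printoptions(precision=4,suppress=True)
s=status.state();im=grab_frame("wrist");sd=grab_frame("side");sc=grab_frame("scene");print(s["tool_pos"],s["tcp_rot"])
for c in ("wrist","scene","side"):
 for t,z in [("groove_a",.066),("roller_open",.036),("ring_centre",.105)]:
  for r in nets.spot_point(c,t)[:3]: print(c,t,np.round(r["point"],1),round(r["score"],2),at_z(c,r["point"],z,s))
save("w4r.png",im);save("sd4.png",sd);save("sc4.png",sc)
a=cv2.resize(im[100:300,150:350],(600,600),interpolation=2)
b=cv2.resize(sc[210:290,235:301],(200,242),interpolation=2);d=cv2.resize(sd[150:250,215:298],(200,240),interpolation=2)
b=np.vstack([b,d,np.zeros((600-482,200,3),np.uint8)])
save("w4.png",np.hstack([a,b]))
```

```text
[ 0.5406 -0.0702  0.2041] [ 3.1413  0.0006 -0.    ]
wrist groove_a [135.5 212.9] 0.77 [0.527  0.0555 0.066 ]
wrist roller_open [221.1 195.1] 0.96 [ 0.5361 -0.0177  0.036 ]
wrist roller_open [193.8 190. ] 0.72 [0.5412 0.0086 0.036 ]
wrist roller_open [138.8 212. ] 0.62 [0.5188 0.0649 0.036 ]
wrist ring_centre [535.7 253.4] 0.84 [ 0.504  -0.2858  0.105 ]
wrist ring_centre [274.9 210.5] 0.69 [ 0.5408 -0.0702  0.105 ]
wrist ring_centre [437.8 140.9] 0.56 [ 0.5946 -0.1907  0.105 ]
scene groove_a [270.9 247.5] 0.98 [ 0.5331 -0.0115  0.066 ]
scene groove_a [256.7 262.3] 0.84 [0.5263 0.0501 0.066 ]
scene groove_a [262.3 272.3] 0.32 [0.4946 0.0658 0.066 ]
scene roller_open [268.  254.5] 0.5 [ 0.5416 -0.0105  0.036 ]
scene ring_centre [284.4 223.5] 0.92 [ 0.5379 -0.0705  0.105 ]
scene ring_centre [363.1 210.8] 0.6 [ 0.41   -0.2489  0.105 ]
scene ring_centre [335.3 259.3] 0.57 [ 0.3682 -0.0488  0.105 ]
side groove_a [245.6 204.5] 0.64 [0.5358 0.0653 0.066 ]
side groove_a [256.9 219.9] 0.61 [ 0.5401 -0.0262  0.066 ]
side groove_a [244.6 215.5] 0.54 [0.5183 0.0056 0.066 ]
side roller_open [256.6 229.3] 0.66 [ 0.5413 -0.0162  0.036 ]
side roller_open [247.6 204.1] 0.35 [0.5562 0.1291 0.036 ]
side roller_open [253.8 303.9] 0.24 [ 0.4567 -0.3072  0.036 ]
side ring_centre [264.1 212.9] 0.86 [ 0.5451 -0.0731  0.105 ]
side ring_centre [261.3 338.7] 0.79 [ 0.4211 -0.492   0.105 ]
side ring_centre [218.1 278.7] 0.69 [ 0.3924 -0.3076  0.105 ]
```

View pics/w4.png

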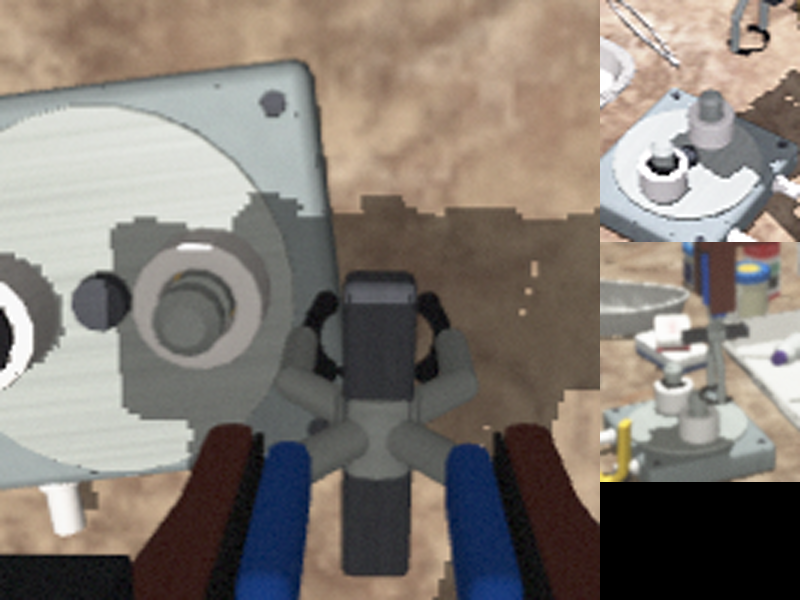

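Run:
```python
from h import *
np.set_printoptions(precision=4,suppress=True)
s=status.state()
print("axle",at_z("wrist",(213.3,206.7),.083,s),"roller",at_z("wrist",(216,200),.062,s))
for c in("side","scene"):print(c)
print("ring tri",tri([ray("scene",(284.4,223.5)),ray("side",(264.1,212.9))]),tri([ray("scene",(284.4,223.5)),ray("side",(264.1,212.9)),ray("wrist",(274,213),s)]))
print("groove tri",tri([ray("scene",(270.9,247.5)),ray("side",(256.9,219.9))]))
print("ring w",at_z("wrist",(274,213),.104,s))
for z in(.098,.104,.110): print(z,[proj("wrist",[.5406,-.0702+d,z],s) for d in(.019,-.019)])
# fine look at the axle in wrist raw: circle
g=cv2.cvtColor(cv2.imread("pics/w4r.png"),cv2.COLOR_BGR2GRAY)[190:225,195:235];
for r in g[::2]: print(" ".join("%3d"%v for v in r[::2]))
```

```text
axle [ 0.5378 -0.018   0.083 ] roller [ 0.5381 -0.0167  0.062 ]
side
scene
ring tri (array([ 0.5426, -0.0732,  0.1034]), [np.float64(0.002943163933643892), np.float64(0.0029431639336438588)]) (array([ 0.5411, -0.0709,  0.1044]), [np.float64(0.0024633291716112133), np.float64(0.004422054969587348), np.float64(0.0029270858170499683)])
groove tri (array([ 0.5402, -0.0173,  0.0599]), [np.float64(0.0026399686899467884), np.float64(0.0026399686899469476)])
ring w [ 0.5387 -0.0689  0.104 ]
0.098 [array([251.6536, 208.4726]), array([299.5631, 208.5175])]
0.104 [array([251.1345, 210.608 ]), array([300.0826, 210.6537])]
0.11 [array([250.5926, 212.838 ]), array([300.625 , 212.8845])]
105 138 155 156 156 154 153 136 108  85  85  87 104 150 156 156 158 158 156 113
114 154 156 155 157 150 109  94  85 103 101  97  87  79 109 156 156 152 156 156
132 158 155 155 152 104  93 101  84  87  86 103 111 104  72 112 155 154 158 156
153 159 157 156 132  86  77  81  80  81  75  75  85 109 110  69 134 156 155 154
156 157 156 155 104  95 102 103 106 103 107  96  75  76 108  82  99 153 156 158
154 156 155 151 10
[... 321 characters left out ...]
 112 111 111 112 109 113 114  98  94  84  99 133 159 155 155
112 151 157 124  92 110 110 110 112 112 113 110  95  97  78 107 152 156 157 154
108 136 155 137  91 103 111 111 112 112 113 106  92  94 121 157 155 155 156 154
107 104 140 153 107  89 105 109 111 111 109  91  90 124 158 156 156 155 155 129
107 106 108 142 154 131  89  90  90  90  89  91 110 155 154 155 151 152 137 109
112 113 115 115 144 153 146 133 108  95 118 154 157 155 154 154 152 130 111 112
114 110 111 109 110 116 143 152 155 156 155 154 153 154 150 149 114 107 106 110
110 109 109 106 107 107 106 109 126 131 139 141 140 115 110 107 110 110 109 111
108 107 108 110 111 109 109 110 109 114 111 111 110 112 112 112 112 115 113 112
```

>>> step_arm:
  series:
    - {"linear": [-0.001,-0.02,0],"twist": 0}
    - {"linear": [-0.002,-0.04,0],"twist": 0}
    - {"linear": [-0.002,-0.053,0],"twist": 0}
    - {"linear": [-0.002,-0.053,0.005],"twist": 0}
    - {"linear": [-0.002,-0.053,0.01],"twist": 0}
    - {"linear": [-0.002,-0.053,0.01],"twist": 0}
    - {"linear": [-0.002,-0.053,0.01],"twist": 0}
    - {"linear": [-0.002,-0.053,0.01],"twist": 0}

```text
clock: 8.58
tool_pos: [0.5387, -0.0173, 0.1935]
tcp_rot: [3.142, -0.0, -0.001]
wrist_force: [-0.2, -0.9, -1.5]
opening: 0.0388
finger_force: 30.0
```

Run:
```python
from h import *
np.set_printoptions(precision=4,suppress=True)
s=status.state();im=grab_frame("wrist");sd=grab_frame("side");sc=grab_frame("scene");print(s["tool_pos"],s["tcp_rot"])
for c in ("wrist","scene","side"):
 for t,z in [("groove_a",.066),("ring_centre",.094)]:
  for r in nets.spot_point(c,t)[:4]: print(c,t,np.round(r["point"],1),round(r["score"],2),at_z(c,r["point"],z,s))
save("w5r.png",im);save("sd5.png",sd);save("sc5.png",sc)
ax=np.array([.5377,-.0174])
for c in("side","scene"): print(c,proj(c,[*ax,.083]),proj(c,[*ax,.094]))
a=cv2.resize(im[150:270,225:325],(400,480),interpolation=2)
b=cv2.resize(sc[220:270,245:295],(400,400),interpolation=2);d=cv2.resize(sd[180:240,230:280],(333,400),interpolation=2)
o=np.zeros((480,800,3),np.uint8);o[:,:300]=a[:,50:350];o[:300,300:600]=b[:300,50:350];o[:400,600:]=d[:,66:266]
save("w5.png",o)
```

```text
[ 0.5387 -0.0173  0.1935] [ 3.1415 -0.0004 -0.0006]
wrist groove_a [273.  199.7] 0.86 [ 0.5401 -0.0156  0.066 ]
wrist groove_a [191.1 215.9] 0.63 [0.5256 0.0554 0.066 ]
wrist ring_centre [277.9 214.3] 0.96 [ 0.5357 -0.0196  0.094 ]
wrist ring_centre [492.4 139.6] 0.86 [ 0.5939 -0.1796  0.094 ]
wrist ring_centre [384.9 289.6] 0.49 [ 0.4698 -0.1093  0.094 ]
scene groove_a [253.9 259.8] 0.87 [0.5371 0.0483 0.066 ]
scene ring_centre [334.  257.6] 0.73 [ 0.3786 -0.0612  0.094 ]
scene ring_centre [362.2 211.2] 0.66 [ 0.4166 -0.2586  0.094 ]
scene ring_centre [273.2 236.2] 0.64 [ 0.5366 -0.0242  0.094 ]
scene ring_centre [252.9 261.4] 0.63 [0.5171 0.0734 0.094 ]
side groove_a [245.1 205.6] 0.91 [0.5331 0.0594 0.066 ]
side groove_a [257.7 219.4] 0.73 [ 0.5425 -0.0243  0.066 ]
side ring_centre [262.6 338.4] 0.92 [ 0.4267 -0.4788  0.094 ]
side ring_centre [305.2 286.1] 0.85 [ 0.5385 -0.3623  0.094 ]
side ring_centre [218.2 274.8] 0.74 [ 0.3981 -0.2776  0.094 ]
side ring_centre [256.4 210.8] 0.59 [ 0.5373 -0.0349  0.094 ]
side [254.7487 211.9436] [254.6209 207.6969]
scene [271.0651 240.5981] [271.1099 237.4071]
```

View pics/w5.png

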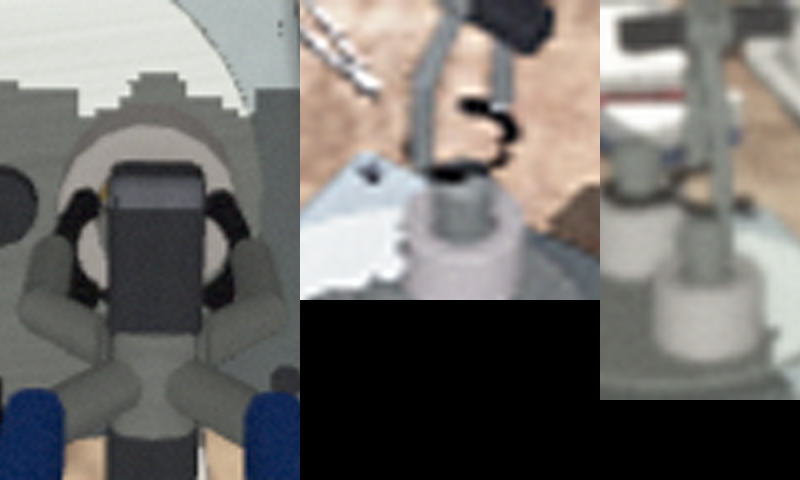

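The wrist crop shows the spread ring straddling the roller's centre, perhaps slightly right (-y) of it; scene and side crops show the ring just above the axle head, also perhaps shifted slightly. Measuring this numerically.

Run:
```python
from h import *
np.set_printoptions(precision=4,suppress=True,linewidth=200)
s=status.state()
g=cv2.imread("pics/w5r.png").max(2)
print("black rows")
for r in range(192,232,2):
    c=np.where(g[r,245:315]<38)[0]+245; print(r,c.tolist() if len(c)<40 else (c[0],c[-1]))
L=cv2.GaussianBlur(g,(3,3),0)
print("roller rows")
for r in range(176,222,3): print(r," ".join("%d"%v for v in g[r,234:304:2]))
for n,(r0,r1,c0,c1) in {"sc5":(228,256,258,288),"sd5":(200,226,242,272)}.items():
    q=cv2.imread("pics/%s.png"%n).max(2); print(n,"cols",c0)
    for r in range(r0,r1): print(r," ".join("%3d"%v for v in q[r,c0:c1]))
```

```text
black rows
192 [279, 286]
194 []
196 [245]
198 [257, 258, 259, 260, 292, 293]
200 [256, 257, 258, 259, 260, 261, 289, 290, 291, 292, 293, 294, 295]
202 [255, 256, 257, 258, 259, 260, 261, 289, 290, 291, 292, 293, 294, 295, 296]
204 [253, 254, 255, 256, 257, 258, 259, 260, 291, 292, 293, 294, 295, 296, 297]
206 [252, 253, 254, 255, 256, 257, 293, 294, 295, 296, 297, 298]
208 [252, 253, 254, 255, 256, 294, 295, 296, 297, 298, 299]
210 [255, 295, 296]
212 []
214 [256]
216 [256, 294]
218 [256, 257, 293, 294]
220 [255, 256, 257, 258, 259, 291, 292, 293, 294, 295]
222 [255, 256, 257, 258, 259, 260, 261, 288, 289, 290, 291, 292, 293, 294, 295]
224 [255, 256, 257, 258, 259, 260, 261, 262, 263, 264, 288, 289, 290, 291, 292, 293, 294, 295]
226 [259, 260, 289, 290, 291, 292]
228 []
230 []
roller rows
176 115 114 115 114 117 118 114 118 119 118 121 118 226 228 226 226 225 113 108 109 107 106 111 106 112 113 115 113 115 116 225 224 185 180 92
179 117 117 116 117 117 114 114 115 115 114 114 114 145 140 108 105 107 106 104 107 106 108 108 108 106 105 110 112 115 112 114 114 142 102 98
182 115 112 1
[... 7761 characters left out ...]
 112 117 127 136 133 127 114 118 138 149 152 168 197 214 223 224 223 224 224 223
221 150 159 161 160 153 139 144 146 141 127 115 115 124 129 131 123 119 118 133 144 151 158 183 210 220 223 223 220 223 222
222 117 124 124 123 123 117 144 149 146 142 127 125 129 131 130 130 128 136 148 153 157 159 176 210 219 221 224 224 222 224
223 108 107 109 110 106 113 142 155 158 154 154 149 154 154 151 155 155 158 164 165 163 158 175 210 218 220 221 220 223 220
224 101 102 102 110 106 115 138 157 167 171 173 176 176 181 178 180 177 177 175 170 165 160 177 208 219 218 220 221 220 221
225 107 103 106 106 105 111 142 158 169 175 181 183 184 186 186 185 187 180 176 172 162 157 177 209 217 219 221 218 219 221
```

Run:
```python
from h import *
np.set_printoptions(precision=4,suppress=True)
s=status.state()
for z in(.091,.093,.095): print("ring",at_z("wrist",(275.5,211.7),z,s))
# roller top face arc -> circle in world at z=.062
pts=[]
for r,a,b in [(182,267.5,281.5),(185,261.5,287.5),(188,257.5,291),(191,255,293.5),(194,253,295.5)]:
    pts+= [at_z("wrist",(a,r),.062,s)[:2],at_z("wrist",(b,r),.062,s)[:2]]
P=np.array(pts)
from scipy.optimize import least_squares
f=least_squares(lambda q:np.hypot(*(P-q).T)-.02,[.538,-.017]);print("roller",f.x,f.fun)
w4=dict(s);w4["tool_pos"]=np.array([.5406,-.0702,.2041]);w4["tcp_rot"]=np.array([3.1413,.0006,0])
for p in [(212,207),(213,206.5)]: print("axle",at_z("wrist",p,.083,w4))
```

```text
ring [ 0.5368 -0.0171  0.091 ]
ring [ 0.5374 -0.0171  0.093 ]
ring [ 0.538  -0.0171  0.095 ]
roller [ 0.5355 -0.0161] [-0.      0.0001 -0.0002 -0.     -0.     -0.0001  0.     -0.      0.0003
  0.0002]
axle [ 0.5374 -0.0173  0.083 ]
axle [ 0.5378 -0.0182  0.083 ]
```

The estimates agree to about 1 mm; lowering in steps while watching the force.

>>> step_arm:
  series:
    - {"linear": [0,0,0.003],"twist": 0}
    - {"linear": [0,0,0.006],"twist": 0}
    - {"linear": [0,0,0.009],"twist": 0}
    - {"linear": [0,0,0.012],"twist": 0}
    - {"linear": [0,0,0.015],"twist": 0}
    - {"linear": [0,0,0.015],"twist": 0}
    - {"linear": [0,0,0.015],"twist": 0}

```text
clock: 9.62
tool_pos: [0.5384, -0.0166, 0.1783]
tcp_rot: [-3.141, -0.001, 0.001]
wrist_force: [0.1, -0.9, -1.9]
opening: 0.0392
finger_force: 30.0
```

>>> step_arm:
  series:
    - {"linear": [0,0,0.002],"twist": 0}
    - {"linear": [0,0,0.004],"twist": 0}
    - {"linear": [0,0,0.006],"twist": 0}
    - {"linear": [0,0,0.008],"twist": 0}
    - {"linear": [0,0,0.01],"twist": 0}
    - {"linear": [0,0,0.01],"twist": 0}
    - {"linear": [0,0,0.01],"twist": 0}

```text
clock: 10.2
tool_pos: [0.5385, -0.0166, 0.1685]
tcp_rot: [-3.141, -0.001, 0.001]
wrist_force: [-0.5, -0.1, -2.0]
opening: 0.0388
finger_force: 30.0
```

Run:
```python
from h import *
np.set_printoptions(precision=4,suppress=True)
s=status.state();im=grab_frame("wrist");sd=grab_frame("side");sc=grab_frame("scene");print(s["tool_pos"],s["tcp_rot"],s["wrist_force"],s["torque"])
save("w6r.png",im);save("sd6.png",sd);save("sc6.png",sc)
o=np.hstack([cv2.resize(im[180:250,235:315],(320,280),interpolation=2),cv2.resize(sc[228:263,256:286],(240,280),interpolation=2),cv2.resize(sd[200:235,240:270],(240,280),interpolation=2)])
save("w6.png",o)
for z in(.064,.066,.068,.07): print(z,proj("side",[.5377,-.0174,z]),proj("scene",[.5377,-.0174,z]))
```

```text
[ 0.5385 -0.0166  0.1685] [-3.1414 -0.0006  0.0007] [-0.5107 -0.099  -2.023 ] [0.0299 0.0351 0.0492]
0.064 [254.9679 219.2041] [270.9891 246.0094]
0.066 [254.9449 218.4443] [270.997  245.4457]
0.068 [254.9219 217.6834] [271.0049 244.8806]
0.07 [254.8989 216.9215] [271.0129 244.3141]
```

View pics/w6.png

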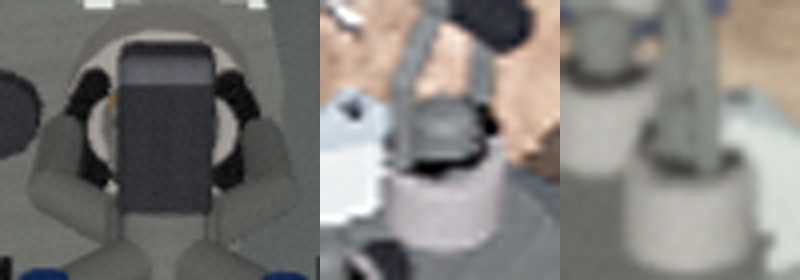

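No contact so far; the ring surrounds the axle just above the roller. I'll feel gently for the roller's top to fix the height.

>>> step_arm:
  series:
    - {"linear": [0,0,0.001],"twist": 0}
    - {"linear": [0,0,0.002],"twist": 0}
    - {"linear": [0,0,0.002],"twist": 0}
    - {"linear": [0,0,0.002],"twist": 0}

```text
clock: 10.68
tool_pos: [0.5386, -0.0167, 0.1666]
tcp_rot: [-3.141, -0.001, 0.0]
wrist_force: [-0.1, -0.4, -2.1]
opening: 0.0387
finger_force: 30.0
```

>>> step_arm:
  series:
    - {"linear": [0,0,0.001],"twist": 0}
    - {"linear": [0,0,0.001],"twist": 0}
    - {"linear": [0,0,0.001],"twist": 0}

```text
clock: 10.93
tool_pos: [0.5386, -0.0167, 0.1656]
tcp_rot: [-3.141, -0.001, 0.0]
wrist_force: [0.5, 0.3, -2.1]
opening: 0.0393
finger_force: 30.0
```

>>> step_arm:
  series:
    - {"linear": [0,0,0.001],"twist": 0}
    - {"linear": [0,0,0.001],"twist": 0}
    - {"linear": [0,0,0.001],"twist": 0}

```text
clock: 11.18
tool_pos: [0.5386, -0.0167, 0.1646]
tcp_rot: [-3.141, -0.001, 0.0]
wrist_force: [-0.0, -0.7, -2.3]
opening: 0.0385
finger_force: 30.0
```

>>> step_arm:
  series:
    - {"linear": [0,0,0.001],"twist": 0}
    - {"linear": [0,0,0.001],"twist": 0}
    - {"linear": [0,0,0.001],"twist": 0}

```text
clock: 11.43
tool_pos: [0.5386, -0.0167, 0.1636]
tcp_rot: [-3.141, -0.001, 0.0]
wrist_force: [-0.8, 0.4, -1.5]
opening: 0.0391
finger_force: 30.0
```

>>> step_arm:
  series:
    - {"linear": [0,0,0.001],"twist": 0}
    - {"linear": [0,0,0.001],"twist": 0}
    - {"linear": [0,0,0.001],"twist": 0}

```text
clock: 11.68
tool_pos: [0.5389, -0.0168, 0.1631]
tcp_rot: [3.141, 0.001, 0.001]
wrist_force: [-1.4, -0.2, 2.2]
opening: 0.0387
finger_force: 30.0
```

Contact came at TCP z of about 0.1634 (+4 N); backing up 2.5 mm from there to the middle of the groove.

>>> step_arm:
  series:
    - {"linear": [0,0,-0.002],"twist": 0}
    - {"linear": [0,0,-0.003],"twist": 0}
    - {"linear": [0,0,-0.003],"twist": 0}
    - {"linear": [0,0,-0.003],"twist": 0}
    - {"linear": [0,0,-0.003],"twist": 0}

```text
clock: 12.1
tool_pos: [0.5385, -0.0166, 0.1655]
tcp_rot: [-3.141, -0.001, 0.001]
wrist_force: [-0.8, -0.1, -1.3]
opening: 0.039
finger_force: 30.0
```

Run:
```python
from h import *
np.set_printoptions(precision=4,suppress=True)
s=status.state();im=grab_frame("wrist");sc=grab_frame("scene");sd=grab_frame("side");print(s["tool_pos"],s["wrist_force"],s["opening"])
g=im.max(2)
for r in range(190,232,3):
    c=np.where(g[r,245:305]<34)[0]+245; print(r,(c[0],c[-1]) if len(c) else "")
for z in(.064,.066,.068): print(z,at_z("wrist",(275.5,212),z,s))
o=np.hstack([cv2.resize(im[180:250,235:315],(320,280),interpolation=2),cv2.resize(sc[228:263,256:286],(240,280),interpolation=2),cv2.resize(sd[200:235,240:270],(240,280),interpolation=2)])
save("w7.png",o)
```

```text
[ 0.5385 -0.0166  0.1655] [-0.8165 -0.1108 -1.3401] 0.03902731598974656
190 
193 
196 
199 (np.int64(256), np.int64(295))
202 (np.int64(255), np.int64(296))
205 (np.int64(253), np.int64(298))
208 (np.int64(252), np.int64(299))
211 (np.int64(295), np.int64(295))
214 
217 (np.int64(256), np.int64(294))
220 (np.int64(256), np.int64(295))
223 (np.int64(255), np.int64(295))
226 (np.int64(260), np.int64(293))
229 
0.064 [ 0.5368 -0.017   0.064 ]
0.066 [ 0.5374 -0.017   0.066 ]
0.068 [ 0.538 -0.017  0.068]
```

View pics/w7.png

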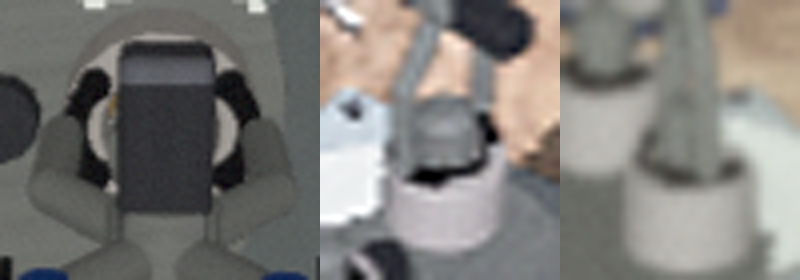

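The ring surrounds the axle below its head, right above the roller, and the pliers are upright. A last 0.5 mm up, then I hand in.

>>> step_arm:
  series:
    - {"linear": [0,0,-0.0005],"twist": 0}
    - {"linear": [0,0,-0.0005],"twist": 0}
    - {"linear": [0,0,-0.0005],"twist": 0}
    - {"linear": [0,0,-0.0005],"twist": 0}

```text
clock: 12.58
tool_pos: [0.5387, -0.0167, 0.1662]
tcp_rot: [-3.142, -0.001, -0.0]
wrist_force: [-0.0, -0.1, -1.2]
opening: 0.0393
finger_force: 30.0
```

```bash
python3 -c "
from workcell import order
print(order.finish_job())"
```

```text
the job is handed in; nothing more can be done
None
```

I handed the job in at 12.6 s: the spread ring sits in axle b's groove, about 2.5 mm above where it touched the unsecured roller, with the pliers held upright and fully squeezed; no verdict was returned.

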